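# Close the sample canister and weigh it

### The arm

A 7-joint arm with a two-finger parallel gripper is mounted at the origin on the work surface; the furniture and walls round the work are solid. World frame = base frame: x ahead of the robot, y to its left, z up, the work surface at z = 0. Lengths are in m, angles in rad, forces in N, time in s.
With the tool pointing down it reaches from about 0.425 to 0.925 m from the base axis. Payload 6.8 kg.
Tool frame: the origin (TCP) lies at the very end of the fingers, on their centre line; the grasp point (between the pads) lies bot.grip_point_offset behind it (bot.grip_point_offset is the distance from the TCP to the grasp point, in m); z points along the fingers, y is the line along which they close (so a half turn about z gives the same grasp; the last joint's range is limited). The gripper opens to 85 mm and grips with 20 to 120 N. Pads are 22 mm wide; open, the fingers measure 114 mm over their backs; the gripper's body (76 mm by 85 mm) begins 54 mm behind the grasp point. The pads swing forward as they close: fully open they stand 13 mm farther back than shut.
Start: joints at [-1.216, 0.477, 0.022, 1.555, -0.011, 1.109, -0.083], TCP at [0.301, 0.604, 0.231] pointing down, gripper open.
Joint ranges: [-2.96, 2.96], [-0.34, 2.1], [-1.41, 1.46], [0.24, 2.44], [-1.37, 4.51], [0.17, 1.92], [-2.96, 2.96]. Speed limits (rad/s): [2.39, 2.39, 3.14, 3.14, 3.14, 3.14, 3.14].

### API

Orientations are given as a unit quaternion [w, x, y, z].
In Python, from station import bot, imaging gives the robot as it stands. The module is installed in compiled form; this text tells all that it offers.
- The arm moves only by the tool carry_out, never from a script. Its argument "targets" is one flat list of numbers, 5 for each row, row after row: the closure in counts, from 0 (fully open) to 255 (shut), then the shift along the world's x, y, z in mm, then the turn about the world's z in degrees. A call has 1 to 20 rows; each row shifts and turns the commanded pose from where the row before left it; what a row does not reach is not made up. A row lasts 1/10 s, in which the tool goes at most 50 mm and 8.59 degrees, less where a joint would pass 70% of its speed; a pose out of reach is approached as far as the arm can. A call is refused whole if a number of a shift passes 50 or a number of a turn 8.59, either way. A call with a gripper value outside its range is refused whole. The fingers move at their own pace and stop on an object; "newtons" is the grip in N (left out, the last holds). Time passes only in rows, so rows that do not move let the fingers close. It gives the time, the measured TCP pose, the force, the opening and the grip force at its end, in the units of the state.
- bot.get_obs(): the state, without advancing time (a new reading comes with each control period).
- imaging.read_camera(name): name is "scene" or "top"; returns a dict with "frame" (384x512x3 uint8, red, green, blue), "fov_y" (degrees; the focal length in pixels is half the picture's height over the tangent of half this angle, whatever the lens; pixels are square), "cx", "cy" (the principal point, pixels), "pose" (4x4, takes a point from camera to world coordinates). Camera axes: x right, y up, looking along -z (the intrinsics and any distortion apply to the point x, -y, -z); pixel columns grow to the right and rows downward; lengths in m; the calibration is good to about 2 mm. A picture is of the moment at which its call begins. There is no depth.
- bot.hand_in(): hands the job in; it is judged then, once.
The state is a dict: "t": time; "q": joint angles; "joint_vel": joint speeds; "joint_torque": joint torques, N m; "eef_pos": TCP position; "tool_rot": TCP orientation; "contact_force": force on the tool from outside, world axes, zero at the start; "torque": the same for the moment, N m; "gripper_width": opening from 0.0 (shut) to 1.0 (fully open); "grasp_force": force on a finger pad.
Only numpy, scipy, OpenCV 4.12 (cv2) and the standard library are available. Lean on these libraries where they do the work, as an engineer would, in place of code of your own. Each camera call takes 0.05 s, during which the arm holds its last target. There are 200 camera calls.

### The job

Take the small metal canister off its sloping cradle and stand it upright, cap up, in the grey canister's lower half, then put the deep grey cover over it and twist it clockwise until it is locked home. Lift the closed canister out of its stand by the bar on the cover and set it down gently, upright, in the middle of the scale's plate. Leave the drinking bottle where it stands.

Things in the scene. Friction and masses are not known exactly. Their poses are not given: they have to be found in the camera images.
- inner_canister: Inner canister, loose, closed, metal, 0.14 to 0.28 kg: body 60 mm across, 70 mm tall, then a cap 44 mm across up to 106 mm (grip it there). Origin: centre of the underside; z along its axis to the cap. It starts in the cradle, axis 35 degrees from vertical, cap leaning to the cradle's -x (roughly to the robot); it lifts out freely along its axis or upward.
- cradle: Fixed steel cradle: base plate 100 x 100 mm, a sloping foot plate and a V of two strips that carry the inner canister's body from below. Origin on the table, below the centre of the canister's underside (which starts 50 mm up); the canister leans towards the cradle's -x.
- outer_base: Grey outer canister's lower half, loose, 0.25 kg: square foot 108 x 108 x 10 mm, round wall 106 mm across up to a shoulder 50 mm high. Inner floor 10 mm up, so the nested inner canister's cap ends 116 mm up. Origin: centre of the underside, z up; ribs on the wall mark +x and -x. It starts in the stand.
- base_neck (a point): Centre of the lower half's open mouth, 70 mm above its underside; same axes. Neck 78 mm outside, 70 mm inside. Two opposite lugs stick out of it to 46.5 mm radius, 61 to 69 mm up, each from -20 to +40 degrees about the base's +x or -x (counter-clockwise from above is positive), with a stop post under its -20 degree end.
- outer_lid: Grey cover (upper half), loose, 0.15 kg, open below: 106 mm across, 98 mm inside, 78 mm tall. Inside the rim two opposite tabs at its +x and -x, each 32 degrees wide, reach in to 41.5 mm radius, from the rim to 8 mm up. Origin: centre of the open rim, z up. On the lower half its rim rests on the shoulder (50 mm above the base's origin), with 2.5 mm side play and 3 mm up and down play.
- grip_bar (a point): Centre of the top of the cover's straight grip bar, 108 mm above the cover's rim. The bar runs 64 mm along the cover's x, is 16 mm wide and 30 mm high (cover heights 78 to 108 mm). Once locked, the whole canister (about 0.6 kg, 158 mm tall) can be lifted by it.
- lock_mark (a point): The +x rib on the lower half's wall, 53 mm from its axis. The cover goes on with its bar about 75 degrees (58 to 134) counter-clockwise, seen from above, from the base's x, then turns clockwise, tabs under the lugs, to the stops: home has the bar parallel to the base's x, in line with the ribs (half a turn makes no difference). Only friction resists.
- stand: Fixed dark square stand, 127 x 127 mm; the lower half's foot sits on its floor, 6 mm above the table, inside a rim 15 mm high with 2.5 mm play, so it cannot turn. Lift it straight up to take it out. Origin: centre of the underside.
- scale_top (a point): Centre of the top of the fixed bench scale's flat, rigid steel plate, 140 x 140 mm, 35 mm above the table; the display faces its -x.
- bottle_1: Bystander: clear drinking bottle, 65 mm across, 214 mm tall, loose. Origin: centre of the underside.
- sharps_bin: Bystander, fixed in the midst of the work: yellow sharps container with a red lid, 117 mm across; its raised lid flap reaches 200 mm above the table, so carry things over it with room below or go round. Origin: centre of the underside.

How it is judged:
By the outcome, as a careful person would: the job done as asked, in the order asked, and still so for the second after the job is handed in, with the robot touching nothing.
It also fails if it takes over 67 s, if anything falls off the work surface, if the arm or the gripper's body presses on something with over 40 N, if the wrist force passes 120 N, or if a joint passes its speed limit or range.

## Working session

There is one attempt and no reset: what is moved stays moved. The work goes in short steps, Python scripts to look and compute and a tool call to move; the robot and the scene stay as the last step left them, time stands still between calls to the robot, and variables do not carry over. Pictures are saved under pics/ and viewed, at most 10 in all, crops included, and the job is handed in when it is done.

Besides the shell and the picture viewer there is one more tool, called after ">>>" by a JSON object that holds its "name" and its "arguments". carry_out: Moves the arm, as the interface text tells. Its arguments: {"type":"object","properties":{"targets":{"type":"array","items":{"type":"number"}},"newtons":{"type":"number"}},"required":["targets"]}

```bash
mkdir -p pics
python3 - <<'E'
from station import bot, imaging
import cv2,numpy as np
o=bot.get_obs();print({k:np.round(v,3).tolist() for k,v in o.items()},bot.grip_point_offset)
for n in("scene","top"):
    r=imaging.read_camera(n);cv2.imwrite(f"pics/{n}0.png",cv2.cvtColor(r["frame"],cv2.COLOR_RGB2BGR))
    print(n,{k:(np.round(v,4).tolist()) for k,v in r.items() if k!="frame"})
E
```

```text
{'t': 0.0, 'q': [-1.216, 0.478, 0.022, 1.556, -0.011, 1.109, -0.083], 'joint_vel': [-0.001, -0.0, 0.001, -0.001, 0.001, -0.0, 0.0], 'joint_torque': [-0.0, -59.645, 1.608, -28.118, 0.012, 0.009, -0.0], 'eef_pos': [0.301, 0.603, 0.23], 'tool_rot': [-0.0, 0.229, 0.973, -0.001], 'contact_force': [0.301, -0.374, -0.577], 'torque': [-0.014, -0.038, 0.02], 'grasp_force': 0.0, 'gripper_width': 1.0} 0.0187
scene {'fov_y': 45.5204, 'cx': 247.7983, 'cy': 198.3406, 'pose': [[0.5429, 0.5339, -0.6482, -0.0121], [-0.8396, 0.3623, -0.4048, -0.4733], [0.0188, 0.764, 0.645, 0.6289], [0.0, 0.0, 0.0, 1.0]]}
top {'fov_y': 53.5059, 'cx': 250.2198, 'cy': 190.2003, 'pose': [[-0.0088, 0.9764, -0.2156, 0.3663], [-1.0, -0.0079, 0.005, -0.1288], [0.0032, 0.2156, 0.9765, 0.9437], [0.0, 0.0, 0.0, 1.0]]}
```

View pics/scene0.png

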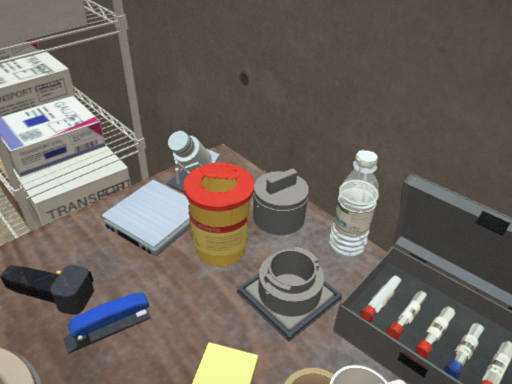

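View pics/top0.png

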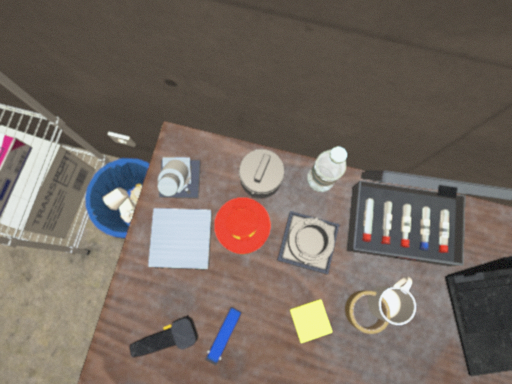

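Scene picture: canister in its cradle at about (190,150), scale (150,213), sharps bin (220,212), cover (282,200), base in stand (290,280), bottle (355,200). Top picture: the same things at canister (173,178), scale (180,238), bin (242,225), cover (262,172), base (309,241), bottle (322,178). I need a closer view.

```bash
cat > h.py <<'E'
import numpy as np,cv2
from station import bot,imaging
def cam(n):
    r=imaging.read_camera(n);r["f"]=192/np.tan(np.radians(r["fov_y"]/2));return r
def ray(r,p):
    p=np.atleast_2d(np.array(p,float))
    d=np.stack([(p[:,0]-r["cx"])/r["f"],-(p[:,1]-r["cy"])/r["f"],-np.ones(len(p))],1)@r["pose"][:3,:3].T
    return r["pose"][:3,3],d
def plane(r,p,z):
    c,d=ray(r,p);return c+d*((z-c[2])/d[:,2])[:,None]
def tri(r1,p1,r2,p2):
    c1,d1=ray(r1,p1);c2,d2=ray(r2,p2);d1,d2=d1[0],d2[0]
    s=np.linalg.lstsq(np.stack([d1,-d2],1),c2-c1,rcond=None)[0]
    a,b=c1+s[0]*d1,c2+s[1]*d2
    return (a+b)/2,np.linalg.norm(a-b)
def proj(r,X):
    v=(np.atleast_2d(X)-r["pose"][:3,3])@r["pose"][:3,:3]
    return np.stack([r["cx"]-r["f"]*v[:,0]/v[:,2],r["cy"]+r["f"]*v[:,1]/v[:,2]],1)
def crop(r,x,y,w,h,s,fn):
    im=cv2.cvtColor(r["frame"],cv2.COLOR_RGB2BGR)[y:y+h,x:x+w]
    im=cv2.resize(im,None,fx=s,fy=s,interpolation=cv2.INTER_CUBIC)
    for i in range(0,w,20):
        cv2.putText(im,str(x+i),(int(i*s),10),0,.35,(0,255,255));cv2.line(im,(int(i*s),12),(int(i*s),18),(0,255,255))
    for j in range(0,h,20):
        cv2.putText(im,str(y+j),(0,int(j*s)+4),0,.35,(0,255,255));cv2.line(im,(24,int(j*s)),(30,int(j*s)),(0,255,255))
    cv2.imwrite(fn,im)
E
python3 - <<'E'
from h import *
crop(cam("top"),145,135,200,145,4,"pics/t1.png");crop(cam("scene"),95,120,290,215,2.75,"pics/s1.png")
E
```

```text
(no output)
```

View pics/t1.png

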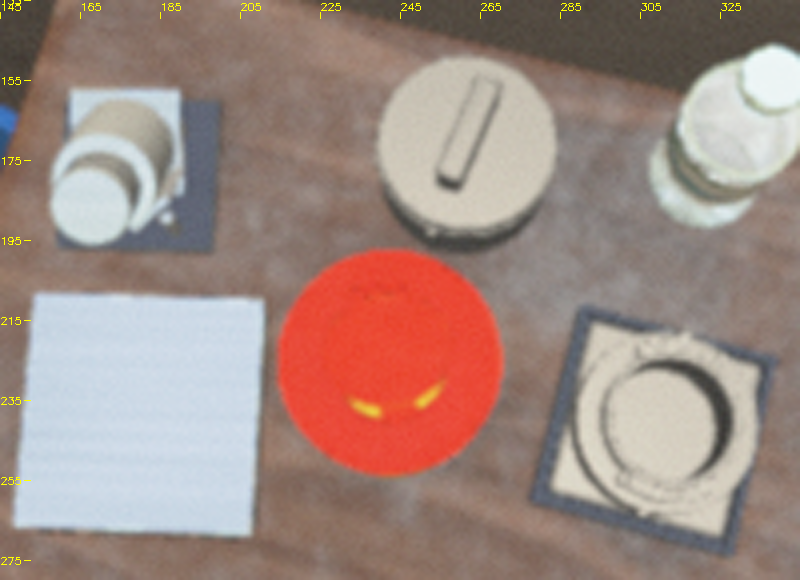

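View pics/s1.png

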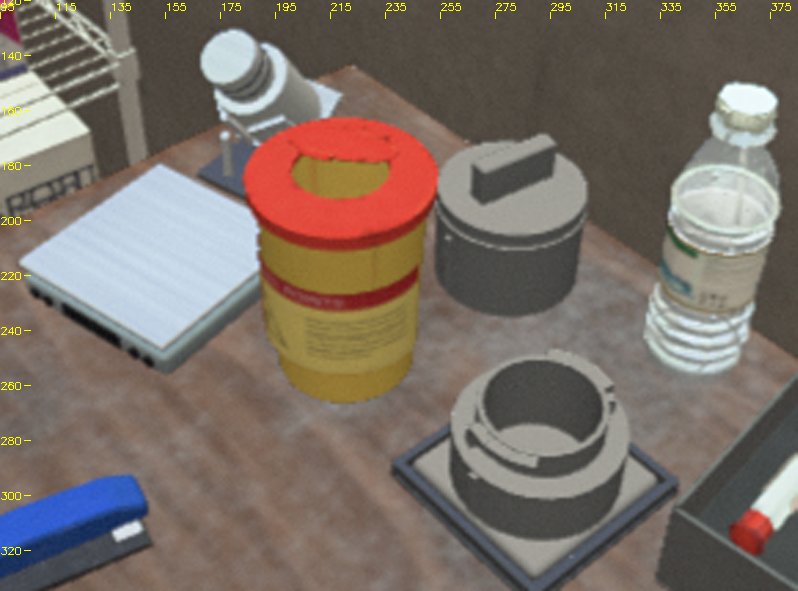

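The crops give readable positions. Top (pixels): cap disc centre (168.5,186.3), bar ends about (257.5,181)/(267,154.5), mouth centre (312,240.3), stand corners (290.8,211.3) (339,223.8) (327.5,274) (277.5,260). Scene: cap disc (179.7,141.5), mouth about (292.5,270). The rib lies at the lower left of the base in the top view, (307.5,263.7).

```bash
cat > m1.py <<'E'
from h import *
T,S=cam("top"),cam("scene")
np.set_printoptions(precision=4,suppress=True)
def circ(P):
    A=np.c_[2*P[:,:2],np.ones(len(P))];s=np.linalg.lstsq(A,(P[:,:2]**2).sum(1),rcond=None)[0]
    return s[:2],np.sqrt(s[2]+s[:2]@s[:2])
t=lambda *a:[(145+x/4,135+y/4) for x,y in a]
s=lambda *a:[(95+x/2.75,120+y/2.75) for x,y in a]
print("cap",tri(T,(168.5,186.25),S,(179.7,141.5)))
bt=t((479,74),(503,81),(463,184),(439,178)); bs=s((540,134),(556,141),(483,180),(472,171))
for a in range(4): print("bar",tri(T,bt[a],S,bs[a]), plane(T,[bt[a]],.108)[0])
c=plane(T,t((467,55),(380,140),(556,140),(400,205),(540,195),(405,90),(532,92)),.078);print("cover top",circ(c))
mt=t((603,420),(734,420),(668,487),(668,357),(620,375),(715,374),(622,468),(714,468))
print("mouth",circ(plane(T,mt,.076)))
ms=s((481,403),(606,403),(543,359),(495,375),(592,374))
print("mouth scene",circ(plane(S,ms,.076)))
print("mouth tri",tri(T,(312,240.3),S,(95+543.5/2.75,120+405/2.75)))
st=plane(T,t((583,305),(776,355),(730,556),(530,500)),.015);print("stand",st,st.mean(0),np.linalg.norm(st-np.roll(st,1,0),axis=1))
e=[st[0]-st[3],st[1]-st[2]];print("stand yaw",[np.degrees(np.arctan2(v[1],v[0])) for v in e])
sc=plane(T,t((35,293),(264,299),(251,536),(14,527)),.035);print("scale",sc,sc.mean(0),np.linalg.norm(sc-np.roll(sc,1,0),axis=1))
ss=plane(S,s((160,165),(22,263),(162,349)),.035);print("scale S",ss)
cr=plane(T,t((220,101),(213,252),(57,248)),.004);print("cradle",cr,(cr[0]+cr[2])/2)
print("rib",plane(T,[(307.5,263.7)],.05))
R=cv2.inRange(T["frame"],(180,0,0),(255,110,90));k=max(cv2.findContours(R,0,1)[0],key=cv2.contourArea)[:,0]
print("bin",circ(plane(T,k,.18)))
E
python3 m1.py
```

```text
cap (array([0.5568, 0.0446, 0.1317]), np.float64(0.002900320464371816))
bar (array([ 0.6372, -0.1665,  0.1046]), np.float64(0.0021317656592521658)) [ 0.6368 -0.1672  0.108 ]
bar (array([ 0.6325, -0.1806,  0.1072]), np.float64(0.0006980049671921773)) [ 0.6325 -0.1809  0.108 ]
bar (array([ 0.5734, -0.1571,  0.101 ]), np.float64(0.00047595046739457226)) [ 0.5719 -0.157   0.108 ]
bar (array([ 0.5781, -0.1444,  0.0999]), np.float64(0.0018009017115881117)) [ 0.5755 -0.1435  0.108 ]
cover top (array([ 0.603 , -0.1609]), np.float64(0.05221362461449916))
mouth (array([ 0.4406, -0.2725]), np.float64(0.03719018243720603))
mouth scene (array([ 0.4418, -0.2785]), np.float64(0.0365765060282965))
mouth tri (array([ 0.442 , -0.2749,  0.0724]), np.float64(0.00466268073096966))
stand [[ 0.5173 -0.2331  0.015 ]
 [ 0.4853 -0.3504  0.015 ]
 [ 0.3653 -0.3159  0.015 ]
 [ 0.3992 -0.1975  0.015 ]] [ 0.4418 -0.2742  0.015 ] [0.1234 0.1216 0.1249 0.1231]
stand yaw [np.float64(-16.760668326344902), np.float64(-16.051278956396207)]
scale [[ 0.5241  0.1     0.035 ]
 [ 0.5193 -0.0383  0.035 ]
 [ 0.3792 -0.0326  0.035 ]
 [ 0.3856  0.1059  0.035 ]] [0.452  0.0338 0.035 ] [0.1387 0.1384 0.1402 0.1387]
scale S [[ 0.5233  0.0962  0.035 ]
 [ 0.3865  0.1004  0.035 ]
 [ 0.3786 -0.0351  0.035 ]]
cradle [[ 0.6536 -0.0052  0.004 ]
 [ 0.5547 -0.0028  0.004 ]
 [ 0.5581  0.0953  0.004 ]] [0.6058 0.0451 0.004 ]
rib [[ 0.389  -0.2639  0.05  ]]
bin (array([ 0.4639, -0.1153]), np.float64(0.05609625546426235))
```

>>> {"name": "carry_out", "arguments": {"targets": [0,19,-40,0,1.8,0,19,-40,0,1.8,0,19,-40,0,1.8,0,19,-40,0,1.8,0,19,-40,0,1.8,0,19,-40,0,1.8,0,19,-40,0,1.8,0,19,-40,0,1.8,0,19,-40,0,1.8,0,19,-40,0,1.8,0,19,-40,0,1.8,0,19,-40,0,1.8,0,19,-40,0,1.8,0,16,-39,0,1.2,0,0,0,0,0,0,0,0,0,0], "newtons": 60}}

```text
t: 1.9
eef_pos: [0.5645, 0.0439, 0.2312]
tool_rot: [-0.0, 0.018, 1.0, -0.0]
contact_force: [-0.4, 0.8, 0.8]
gripper_width: 0.999
grasp_force: 0.0
```

>>> {"name": "carry_out", "arguments": {"targets": [0,0,1,-40,0,0,0,0,-40,0,0,0,0,-30,0,0,0,0,-20,0,0,0,0,0,0]}}

```text
t: 2.4
eef_pos: [0.5617, 0.0478, 0.0986]
tool_rot: [-0.003, 0.015, 1.0, -0.0]
contact_force: [-0.1, 0.3, -0.4]
gripper_width: 0.998
grasp_force: 0.0
```

Run:
```python
from h import *
a,b=cam("top"),cam("scene")
crop(a,140,130,100,110,4,"pics/a.png");crop(b,140,100,100,110,4,"pics/b.png")
cv2.imwrite("pics/g1.png",np.hstack([cv2.imread("pics/a.png"),cv2.imread("pics/b.png")]))
```

```text
(no output)
```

View pics/g1.png

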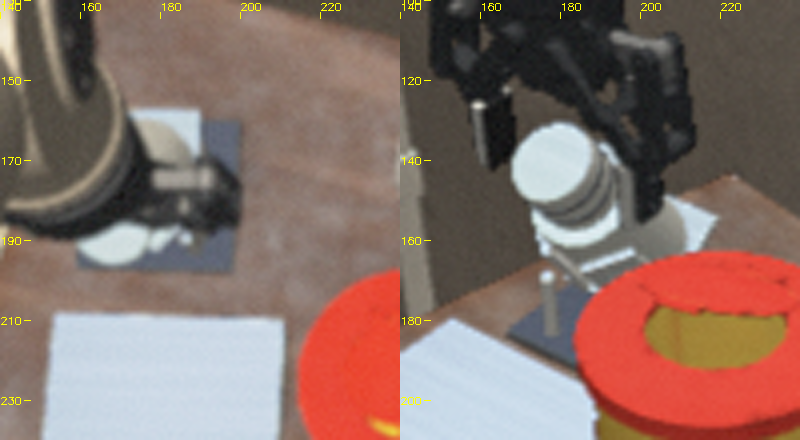

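The fingers straddle the cap, left tip about (164,140) and right tip about (201,155) in the scene view, with the cap disc between. I'll close.

>>> {"name": "carry_out", "arguments": {"targets": [0,2,0,1,0,120,0,0,0,0,255,0,0,0,0,255,0,0,0,0,255,0,0,0,0,255,0,0,0,0,255,0,0,0,0], "newtons": 50}}

```text
t: 3.2
eef_pos: [0.5661, 0.0481, 0.1047]
tool_rot: [-0.0, 0.016, 1.0, 0.002]
contact_force: [-8.5, 3.8, 21.2]
gripper_width: 0.5
grasp_force: 65.5
```

>>> {"name": "carry_out", "arguments": {"targets": [255,-3,0,8,0,255,-5,0,10,0,255,-5,0,20,0,255,-5,0,30,0,255,0,0,40,0,255,0,0,30,0,255,0,0,0,0]}}

```text
t: 3.9
eef_pos: [0.5506, 0.0457, 0.2452]
tool_rot: [0.004, 0.017, 1.0, 0.001]
contact_force: [0.6, -0.7, -1.0]
gripper_width: 0.499
grasp_force: 64.5
```

Run:
```python
from h import *
a,b=cam("top"),cam("scene")
crop(a,130,100,100,150,4,"pics/a.png");crop(b,130,50,100,150,4,"pics/b.png")
cv2.imwrite("pics/g2.png",np.hstack([cv2.imread("pics/a.png"),cv2.imread("pics/b.png")]))
```

```text
(no output)
```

View pics/g2.png

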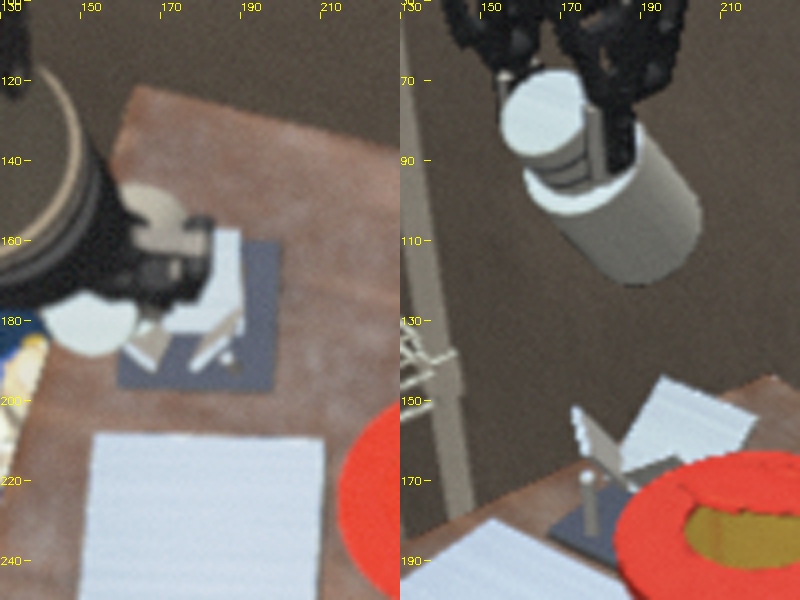

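The canister is held, still tilted roughly 35° (cap at (165,92), body bottom about (192,118) in the scene view), and the cradle is empty. I'll stand it up by tipping it over its lower edge on the scale plate.

>>> {"name": "carry_out", "arguments": {"targets": [255,-40,0,0,0,255,-40,0,0,0,255,-30,0,-20,0,255,-13,0,-40,0,255,0,0,-40,0,255,0,0,-25,0,255,0,0,-5,0,255,0,0,0,0]}}

```text
t: 4.8
eef_pos: [0.4241, 0.0455, 0.1093]
tool_rot: [-0.002, 0.017, 1.0, -0.001]
contact_force: [-0.5, 0.1, -0.8]
gripper_width: 0.501
grasp_force: 64.6
```

>>> {"name": "carry_out", "arguments": {"targets": [255,0,0,-2,0,255,0,0,-2,0,255,0,0,0,0]}}

```text
t: 5.1
eef_pos: [0.4261, 0.0462, 0.107]
tool_rot: [0.001, 0.017, 1.0, 0.0]
contact_force: [-0.5, 0.2, -0.6]
gripper_width: 0.5
grasp_force: 64.6
```

>>> {"name": "carry_out", "arguments": {"targets": [255,0,0,-2,0,255,0,0,-2,0,255,0,0,-2,0,255,0,0,0,0]}}

```text
t: 5.5
eef_pos: [0.4265, 0.0463, 0.1049]
tool_rot: [0.001, 0.017, 1.0, 0.001]
contact_force: [-19.1, -2.4, 63.5]
gripper_width: 0.498
grasp_force: 76.1
```

>>> {"name": "carry_out", "arguments": {"targets": [255,0,0,3,0,255,0,0,0,0,255,0,0,0,0,255,5,0,1,0,255,5,0,1,0,255,0,0,0,0], "newtons": 22}}

```text
t: 6.1
eef_pos: [0.4367, 0.0462, 0.1064]
tool_rot: [0.001, 0.017, 1.0, 0.0]
contact_force: [0.5, -0.6, 3.8]
gripper_width: 0.501
grasp_force: 65.1
```

>>> {"name": "carry_out", "arguments": {"targets": [255,3,0,-1,0,255,5,0,0,0,255,5,0,1,0,255,5,0,0,0,255,0,0,0,0], "newtons": 20}}

```text
t: 6.6
eef_pos: [0.4531, 0.046, 0.1064]
tool_rot: [-0.0, 0.017, 1.0, 0.0]
contact_force: [-4.1, -0.6, 12.2]
gripper_width: 0.497
grasp_force: 73.7
```

Run:
```python
from h import *
o=bot.get_obs();print(o["eef_pos"],o["contact_force"],o["grasp_force"])
a,b=cam("top"),cam("scene")
crop(a,130,130,100,150,4,"pics/a.png");crop(b,100,100,100,150,4,"pics/b.png")
cv2.imwrite("pics/g3.png",np.hstack([cv2.imread("pics/a.png"),cv2.imread("pics/b.png")]))
```

```text
[0.45313246 0.04597826 0.10635952] [-4.07596985 -0.62142931 12.18505143] 73.67240197956562
```

View pics/g3.png

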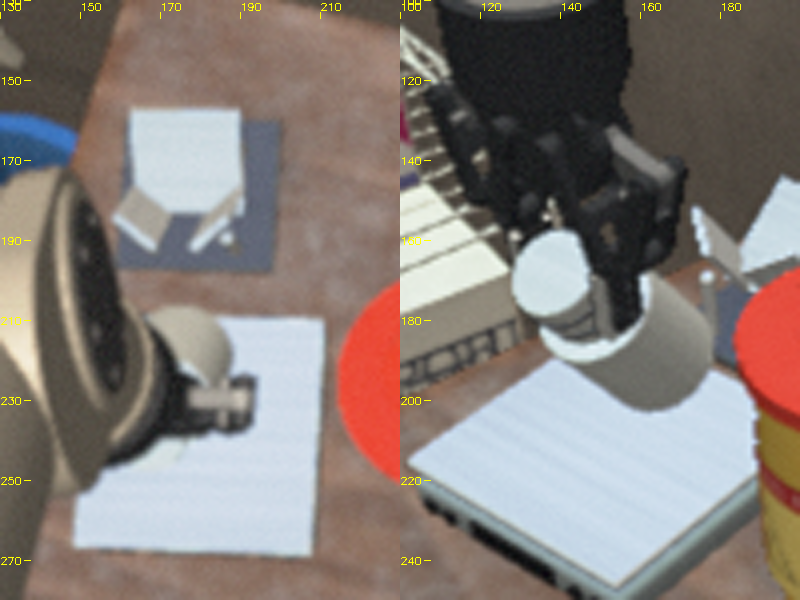

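It slid at the same tilt instead of turning; the grip is still 65–74 N (cap (138,172), bottom about (170,195) in the scene view). I'll raise it slightly and loosen the grip so it can swing upright.

>>> {"name": "carry_out", "arguments": {"targets": [255,0,0,5,0,255,0,0,2,0,140,0,0,0,0,140,0,0,0,0,140,0,0,0,0], "newtons": 20}}

```text
t: 7.2
eef_pos: [0.4532, 0.046, 0.1121]
tool_rot: [-0.0, 0.017, 1.0, -0.0]
contact_force: [0.2, -0.2, -1.2]
gripper_width: 0.502
grasp_force: 71.4
```

>>> {"name": "carry_out", "arguments": {"targets": [132,0,0,0,0,132,0,0,0,0,132,0,0,0,0]}}

```text
t: 7.5
eef_pos: [0.4533, 0.046, 0.1122]
tool_rot: [-0.0, 0.017, 1.0, -0.0]
contact_force: [-0.1, 0.4, -2.7]
gripper_width: 0.502
grasp_force: 71.4
```

>>> {"name": "carry_out", "arguments": {"targets": [128,0,0,0,0,128,0,0,0,0]}}

```text
t: 7.7
eef_pos: [0.4533, 0.046, 0.1123]
tool_rot: [-0.0, 0.017, 1.0, 0.0]
contact_force: [-0.6, 0.1, -1.9]
gripper_width: 0.5
grasp_force: 71.4
```

>>> {"name": "carry_out", "arguments": {"targets": [126,0,0,0,0,126,0,0,0,0]}}

```text
t: 7.9
eef_pos: [0.4534, 0.046, 0.1123]
tool_rot: [0.0, 0.017, 1.0, 0.0]
contact_force: [0.9, -0.3, -1.0]
gripper_width: 0.508
grasp_force: 43.7
```

Loosening now works (44 N).

>>> {"name": "carry_out", "arguments": {"targets": [125,0,0,0,0,125,0,0,0,0,125,0,0,0,0]}}

```text
t: 8.2
eef_pos: [0.4534, 0.046, 0.1123]
tool_rot: [0.0, 0.017, 1.0, 0.0]
contact_force: [-0.0, 0.1, -1.5]
gripper_width: 0.517
grasp_force: 25.4
```

```bash
cat > tilt.py <<'E'
# long-axis direction of the metal canister blob in the scene view (bright, unsaturated, above the plate is same colour -> use grey side)
from h import *
import sys
b=cam("scene");o=bot.get_obs();print(o["eef_pos"],o["gripper_width"],o["grasp_force"])
p=o["eef_pos"]+[0,0,.02]
u=proj(b,p)[0]
crop(b,int(u[0])-40,int(u[1])-40,110,110,5,"pics/"+sys.argv[1]);
E
echo
cat > cap.py <<'E'
from h import *
b=cam("scene");o=bot.get_obs();p=o["eef_pos"]+[0,0,.02]
f=b["frame"].astype(int);m=((f.min(2)>175)&(f.max(2)-f.min(2)<45)).astype(np.uint8)
n,l,s,c=cv2.connectedComponentsWithStats(m,connectivity=4)
u=proj(b,p)[0];print("P",u,"F",o["grasp_force"],o["eef_pos"])
for i in range(1,n):
    if s[i,4]>40 and np.hypot(*(c[i]-u))<35: print(s[i],c[i].round(1))
for th in(0,10,20,35,45):
    t=np.radians(th);d=np.array([-np.sin(t),0,np.cos(t)]);print(th,"cap",proj(b,p+.016*d)[0].round(1),"bottom",proj(b,p-.09*d)[0].round(1))
E
python3 cap.py
```

```text
P [141.90330831 166.83871695] F 25.419965609908104 [0.45334456 0.04599195 0.1122948 ]
[135 180  24   8  81] [145. 184.]
0 cap [140.7 159.6] bottom [147.9 204.2]
10 cap [139.7 160.5] bottom [153.3 199.4]
20 cap [138.7 161.5] bottom [158.2 193.7]
35 cap [137.4 163.4] bottom [164.6 184. ]
45 cap [136.7 164.8] bottom [168.1 177. ]
```

>>> {"name": "carry_out", "arguments": {"targets": [124,0,0,0,0,124,0,0,0,0,124,0,0,0,0]}}

```text
t: 8.55
eef_pos: [0.4534, 0.046, 0.1123]
tool_rot: [0.0, 0.017, 1.0, 0.0]
contact_force: [-0.3, 0.8, -0.6]
gripper_width: 0.514
grasp_force: 4.8
```

```bash
python3 cap.py
```

```text
P [141.89791452 166.81955932] F 4.771584249101579 [0.45336103 0.04601638 0.11231782]
[128 155  19  21 297] [136.7 165.5]
[135 180  24   8  83] [145.1 183.9]
0 cap [140.7 159.6] bottom [147.9 204.2]
10 cap [139.7 160.5] bottom [153.3 199.4]
20 cap [138.7 161.5] bottom [158.2 193.7]
35 cap [137.4 163.4] bottom [164.6 184. ]
45 cap [136.7 164.8] bottom [168.1 177. ]
```

>>> {"name": "carry_out", "arguments": {"targets": [124,-27,0,0,0,124,0,0,-3,0,124,0,0,-3,0,124,0,0,-2,0,124,0,0,-2,0,124,0,0,0,0]}}

```text
t: 9.2
eef_pos: [0.4355, 0.0457, 0.1072]
tool_rot: [0.009, 0.018, 1.0, 0.001]
contact_force: [4.4, -5.7, 36.0]
gripper_width: 0.515
grasp_force: 24.2
```

>>> {"name": "carry_out", "arguments": {"targets": [124,4,0,2,0,124,6,0,1,0,124,6,0,1,0,124,6,0,1,0,124,0,0,0,0]}}

```text
t: 9.7
eef_pos: [0.4491, 0.0462, 0.1072]
tool_rot: [0.0, 0.017, 1.0, 0.0]
contact_force: [-0.5, -0.5, 0.4]
gripper_width: 0.513
grasp_force: 2.6
```

```bash
python3 cap.py
```

```text
P [140.41536435 170.32728773] F 2.6740876212716103 [0.44870885 0.04621311 0.1071578 ]
[129 158  16  14 173] [136.5 165.2]
[129 177  25  13  99] [138.3 185.3]
0 cap [139.2 163.2] bottom [146.5 207.5]
10 cap [138.2 164. ] bottom [151.9 202.6]
20 cap [137.2 165.1] bottom [156.9 196.9]
35 cap [135.9 167. ] bottom [163.3 187.2]
45 cap [135.2 168.4] bottom [166.8 180.2]
```

```bash
python3 tilt.py g4.png
```

```text
[0.44861545 0.04619528 0.10722539] 0.5116420474275821 2.634478211402893
```

View pics/g4.png

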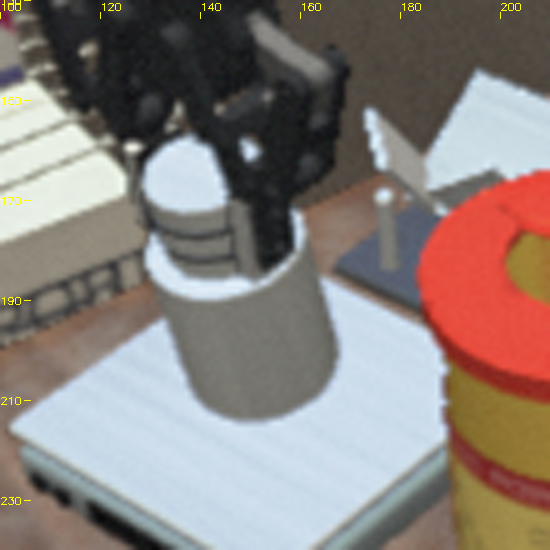

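It has turned: tilt is now only about 10° (cap disc (136,164), bottom ellipse centre about (151,204)). I'll finish the arc, then let go.

>>> {"name": "carry_out", "arguments": {"targets": [124,5,0,0,0,124,5,0,-1,0,124,5,0,-2,0,124,2,0,-1,0,124,0,0,0,0]}}

```text
t: 10.3
eef_pos: [0.4654, 0.0459, 0.1032]
tool_rot: [-0.0, 0.017, 1.0, -0.0]
contact_force: [-1.0, -0.6, 1.6]
gripper_width: 0.518
grasp_force: 4.3
```

```bash
python3 cap.py
```

```text
P [147.10636522 167.66022904] F 4.045309535285924 [0.46539023 0.04588522 0.10317014]
[136 155  16  13 145] [143.4 161.5]
[134 174  23  12  92] [143.1 181.7]
0 cap [146.  160.6] bottom [152.7 204.4]
10 cap [145.  161.4] bottom [157.9 199.7]
20 cap [144.  162.5] bottom [162.8 194.1]
35 cap [142.8 164.3] bottom [169.1 184.5]
45 cap [142.1 165.7] bottom [172.5 177.6]
```

>>> {"name": "carry_out", "arguments": {"targets": [120,0,0,0,0,115,0,0,0,0,100,0,0,0,0,60,0,0,0,0,0,0,0,0,0,0,0,0,0,0,0,0,0,0,0]}}

```text
t: 11.05
eef_pos: [0.4654, 0.046, 0.1033]
tool_rot: [0.0, 0.017, 1.0, 0.0]
contact_force: [-0.5, -0.6, 0.6]
gripper_width: 0.995
grasp_force: 0.0
```

```bash
python3 cap.py
```

```text
P [147.0380241  167.58673683] F 0.0 [0.46535629 0.04599929 0.10331164]
[136 155  22  13 218] [146.2 161.1]
[134 174  28  13 119] [145.8 181.7]
0 cap [146.  160.5] bottom [152.7 204.4]
10 cap [144.9 161.4] bottom [157.9 199.6]
20 cap [144.  162.4] bottom [162.7 194. ]
35 cap [142.7 164.2] bottom [169.  184.5]
45 cap [142.  165.6] bottom [172.4 177.5]
```

>>> {"name": "carry_out", "arguments": {"targets": [0,0,0,3,0,200,0,0,0,0,255,0,0,0,0,255,0,0,0,0,255,0,0,0,0,255,0,0,0,0,255,0,0,40,0,255,0,0,50,0,255,0,0,50,0,255,0,0,50,0,255,0,0,10,0,255,0,0,0,0], "newtons": 40}}

```text
t: 12.3
eef_pos: [0.4662, 0.0462, 0.3077]
tool_rot: [0.002, 0.017, 1.0, 0.001]
contact_force: [-0.3, -0.1, -1.5]
gripper_width: 0.509
grasp_force: 41.8
```

```bash
python3 - <<'E'
from h import *
b=cam("scene")
print(plane(b,[(146.2,161.1),(147,161.5)],.141))
E
python3 cap.py
```

```text
[[0.46258787 0.04259397 0.141     ]
 [0.46247548 0.04055503 0.141     ]]
P [130.76187771  64.03791608] F 41.80193066596985 [0.46426276 0.0458663  0.30449331]
[118  50  18  11 151] [127.1  55.3]
[116  75  37  11 119] [132.3  81.1]
0 cap [129.2  54.1] bottom [138.5 114.8]
10 cap [128.   54.9] bottom [144.8 110.3]
20 cap [126.8  55.9] bottom [150.6 104.6]
35 cap [125.3  57.9] bottom [158.   94.2]
45 cap [124.4  59.5] bottom [162.   86.3]
```

>>> {"name": "carry_out", "arguments": {"targets": [255,-3,-40,2,0,255,-3,-40,0,0,255,-3,-40,0,0,255,-3,-40,0,0,255,-3,-40,0,0,255,-3,-40,0,0,255,-3,-40,0,0,255,-2,-40,0,0,255,0,0,0,0,255,0,0,0,0]}}

```text
t: 13.4
eef_pos: [0.441, -0.2741, 0.3058]
tool_rot: [-0.002, 0.018, 1.0, 0.001]
contact_force: [0.7, 0.4, -2.0]
gripper_width: 0.5
grasp_force: 41.8
```

>>> {"name": "carry_out", "arguments": {"targets": [255,1,1,-45,0,255,0,0,-45,0,255,0,0,-40,0,255,0,0,-20,0,255,0,0,-5,0,255,0,0,-4,0,255,0,0,0,0]}}

```text
t: 14.1
eef_pos: [0.4439, -0.2725, 0.1496]
tool_rot: [0.0, 0.016, 1.0, 0.0]
contact_force: [-0.2, 1.2, -0.9]
gripper_width: 0.503
grasp_force: 42.0
```

Run:
```python
from h import *
a,b=cam("top"),cam("scene")
crop(a,260,190,100,110,4,"pics/a.png");crop(b,240,190,100,110,4,"pics/b.png")
cv2.imwrite("pics/g5.png",np.hstack([cv2.imread("pics/a.png"),cv2.imread("pics/b.png")]))
print(bot.get_obs()["eef_pos"])
```

```text
[ 0.44420604 -0.27305488  0.15038477]
```

View pics/g5.png

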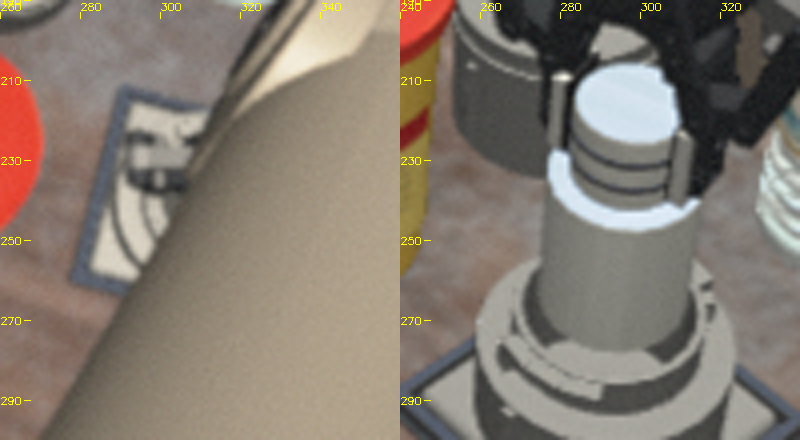

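The scene view shows the canister upright over the mouth: its sides at x 544/690 in the crop against mouth edges 524/700, so it sits about 2.5 mm too far image-right. I'll correct that and lower it.

>>> {"name": "carry_out", "arguments": {"targets": [255,-1,2,0,0,255,0,0,-10,0,255,0,0,-15,0,255,0,0,-15,0,255,0,0,-12,0,255,0,0,-5,0,255,0,0,0,0]}}

```text
t: 14.9
eef_pos: [0.4419, -0.2708, 0.0916]
tool_rot: [-0.001, 0.017, 1.0, 0.0]
contact_force: [-0.2, 0.4, -1.8]
gripper_width: 0.5
grasp_force: 42.0
```

>>> {"name": "carry_out", "arguments": {"targets": [255,0,0,-2,0,255,0,0,-2,0,255,0,0,0,0]}}

```text
t: 15.2
eef_pos: [0.4425, -0.271, 0.0884]
tool_rot: [0.0, 0.017, 1.0, -0.0]
contact_force: [-0.2, -0.8, -1.9]
gripper_width: 0.502
grasp_force: 42.0
```

>>> {"name": "carry_out", "arguments": {"targets": [255,0,0,-1,0,255,0,0,0,0,120,0,0,0,0,60,0,0,0,0,0,0,0,0,0,0,0,0,0,0,0,0,0,0,0,0,0,0,40,0,0,0,0,50,0,0,0,0,50,0,0,0,0,0,0]}}

```text
t: 16.3
eef_pos: [0.4457, -0.2734, 0.2338]
tool_rot: [0.006, 0.017, 1.0, -0.002]
contact_force: [0.1, 0.4, -0.1]
gripper_width: 1.001
grasp_force: 0.0
```

>>> {"name": "carry_out", "arguments": {"targets": [0,16,11,3,-8.5,0,16,11,3,-8.5,0,16,11,3,-8.5,0,16,11,3,-8.5,0,16,11,3,-8.5,0,16,11,3,-8.5,0,16,11,3,-8.5,0,16,11,3,-8.5,0,16,11,0,-8.5,0,16,11,0,-8.5,0,0,0,0,-8.5,0,0,0,0,-8.5,0,0,0,0,-8.5,0,0,0,0,-8.5,0,0,0,0,-8.5,0,0,0,0,-8.5,0,0,0,0,-8.5,0,0,0,0,-8.5,0,0,0,0,-8.5,0,0,0,0,-8.5]}}

```text
t: 18.3
eef_pos: [0.6022, -0.1607, 0.2509]
tool_rot: [-0.0, 0.998, 0.068, -0.0]
contact_force: [0.3, -0.8, -0.1]
gripper_width: 1.001
grasp_force: 0.0
```

>>> {"name": "carry_out", "arguments": {"targets": [0,0,0,0,-8,0,0,0,-30,-8,0,0,0,-30,-8,0,0,0,-30,-5,0,0,0,0,0,0,0,0,0,0]}}

```text
t: 18.9
eef_pos: [0.6022, -0.1612, 0.1615]
tool_rot: [0.0, 0.984, -0.18, -0.0]
contact_force: [-0.0, 0.2, 0.6]
gripper_width: 1.002
grasp_force: 0.0
```

```bash
cat > st.py <<'E'
from h import *
o=bot.get_obs();q=o["tool_rot"]
from scipy.spatial.transform import Rotation as R
y=R.from_quat([*q[1:],q[0]]).as_matrix()[:,1]
print(o["t"],o["eef_pos"].round(4),"close dir",np.degrees(np.arctan2(y[1],y[0])).round(2),"q",o["q"].round(2),"F",o["contact_force"].round(1),o["torque"].round(2),o["gripper_width"],o["grasp_force"])
E
python3 st.py
```

```text
18.9 [ 0.6022 -0.1612  0.1615] close dir -110.79 q [-0.58  0.77  1.15  1.8  -0.79  1.12 -1.08] F [-0.   0.2  0.6] [-0.03 -0.03  0.01] 1.00198736564987 0.0
```

>>> {"name": "carry_out", "arguments": {"targets": [0,2,1,-30,0,0,0,0,-30,0,0,0,0,-16,0,120,0,0,0,0,180,0,0,0,0,255,0,0,0,0,255,0,0,0,0,255,0,0,0,0,255,0,0,0,0,255,0,0,0,0], "newtons": 80}}

```text
t: 19.9
eef_pos: [0.6049, -0.1601, 0.0862]
tool_rot: [-0.0, 0.983, -0.181, 0.001]
contact_force: [-1.7, 1.3, 6.4]
gripper_width: 0.17
grasp_force: 78.7
```

```bash
python3 st.py
```

```text
19.9 [ 0.6049 -0.1601  0.0862] close dir -110.9 q [-0.53  0.85  1.06  1.84 -0.88  1.01 -1.03] F [-1.7  1.3  6.4] [0.19 0.11 0.07] 0.16990665444528577 78.73772621154785
```

>>> {"name": "carry_out", "arguments": {"targets": [255,0,0,20,0,255,0,0,45,0,255,0,0,50,0,255,0,0,50,0,255,0,0,49,0,255,-20,-14,0,8.1,255,-25,-17,0,8.1,255,-25,-17,0,8.1,255,-25,-17,0,8.1,255,-25,-17,0,8.1,255,-25,-17,0,8.1,255,-17,-12,0,8.1,255,0,0,0,8.1,255,0,0,0,8.1,255,0,0,0,8.1,255,0,0,0,0]}}

```text
t: 21.5
eef_pos: [0.4415, -0.2716, 0.3]
tool_rot: [-0.0, 0.866, 0.5, 0.001]
contact_force: [-0.4, -0.5, -2.3]
gripper_width: 0.166
grasp_force: 78.2
```

```bash
python3 st.py
```

```text
21.5 [ 0.4415 -0.2716  0.3   ] close dir -29.94 q [-0.46  0.23  1.07  1.89 -0.23  1.15  0.17] F [-0.4 -0.5 -2.3] [-0.03  0.05  0.03] 0.16601132306498317 78.22198748588562
```

>>> {"name": "carry_out", "arguments": {"targets": [255,1,0,-45,0,255,0,0,-45,0,255,0,0,-30,0,255,0,0,-8,0,255,0,0,0,0,255,0,0,0,0]}}

```text
t: 22.1
eef_pos: [0.4441, -0.2719, 0.1729]
tool_rot: [0.001, 0.866, 0.5, 0.001]
contact_force: [1.1, -0.5, -1.7]
gripper_width: 0.17
grasp_force: 78.3
```

```bash
python3 st.py
python3 - <<'E'
from h import *
b=cam("scene")
crop(b,225,180,130,130,4.6,"pics/g6.png")
g=cv2.cvtColor(b["frame"],cv2.COLOR_RGB2GRAY)
for y in range(225,310,4): print(y,g[y,255:335:2].tolist())
E
```

```text
22.1 [ 0.4441 -0.2719  0.1729] close dir -30.02 q [-0.3   0.42  0.93  2.03 -0.43  0.9   0.34] F [ 1.1 -0.5 -1.7] [ 0.01 -0.01  0.02] 0.17040499882778487 78.27460885047913
225 [108, 106, 101, 148, 167, 169, 166, 164, 168, 168, 165, 168, 166, 166, 165, 167, 167, 168, 121, 111, 108, 74, 67, 70, 70, 99, 96, 76, 76, 97, 168, 166, 165, 162, 165, 165, 166, 165, 164, 195]
229 [110, 107, 108, 90, 166, 165, 167, 167, 165, 168, 165, 166, 164, 166, 168, 168, 169, 166, 167, 167, 102, 64, 70, 67, 70, 77, 79, 78, 74, 145, 164, 165, 166, 167, 166, 166, 166, 167, 164, 185]
233 [93, 96, 87, 104, 110, 166, 166, 165, 166, 168, 167, 167, 168, 166, 167, 166, 167, 164, 167, 166, 166, 151, 75, 67, 67, 79, 76, 77, 75, 156, 166, 167, 166, 165, 167, 166, 165, 167, 132, 194]
237 [123, 117, 109, 115, 79, 75, 154, 167, 166, 166, 165, 164, 166, 167, 166, 165, 166, 166, 166, 166, 165, 165, 167, 133, 71, 76, 83, 99, 152, 166, 167, 168, 167, 167, 167, 164, 168, 147, 122, 169]
241 [120, 118, 111, 57, 114, 96, 69, 82, 152, 167, 165, 167, 165, 165, 168, 165, 166, 165, 168, 165, 164, 168, 166, 166, 167, 166, 166, 166, 16
[... 2423 characters left out ...]
135, 158, 140, 65, 66, 67, 74, 73, 72, 72, 83, 141, 166, 170, 169, 167, 166, 167, 166, 166, 166, 165, 165, 165, 166, 168, 169, 160, 106, 75, 71, 69, 67, 156, 165, 167, 159, 140, 106, 89]
301 [89, 89, 131, 134, 77, 69, 72, 73, 75, 73, 75, 78, 77, 74, 73, 79, 82, 86, 108, 116, 128, 96, 85, 83, 82, 71, 73, 77, 75, 74, 72, 64, 130, 166, 150, 123, 88, 92, 97, 78]
305 [56, 89, 94, 81, 125, 93, 71, 72, 73, 75, 76, 77, 75, 74, 79, 75, 77, 74, 76, 77, 76, 79, 76, 76, 77, 74, 77, 74, 74, 74, 70, 121, 136, 101, 88, 98, 91, 58, 67, 83]
309 [80, 64, 53, 88, 94, 84, 120, 127, 76, 74, 73, 77, 75, 74, 77, 75, 78, 77, 75, 75, 76, 78, 75, 75, 75, 74, 73, 71, 74, 104, 118, 84, 96, 96, 76, 55, 77, 89, 117, 115]
```

View pics/g6.png

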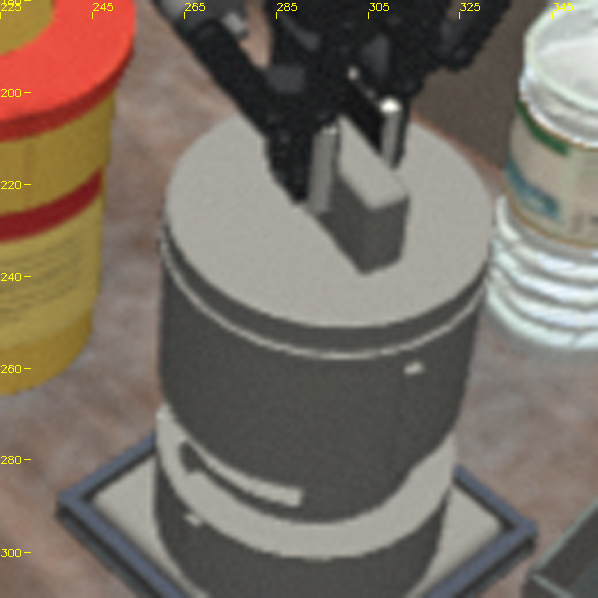

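The picture shows the cover held level over the base with the bar turned as planned. Rim extremes are at x 259.8/326.2 with its front at row 293.5; shoulder extremes are at x 258/323.8 with its front at row 300.7. I'll turn these into centre positions.

Run:
```python
from h import *
b=cam("scene");R,t=b["pose"][:3,:3],b["pose"][:3,3]
def centre(l,r,bot,z):
    # mid column and front row of the circle r=53mm; front point of circle in the camera's ground heading
    h=-R[:2,2];h/=np.linalg.norm(h)
    side=np.array([h[1],-h[0]])
    # rays through front row at mid col -> front point; add 53 mm along heading
    m=(l+r)/2
    p=plane(b,[(m,bot)],z)[0,:2]
    return p+.053*h
a=centre(259.8,326.2,293.5,.0867);c=centre(258,323.8,300.7,.056)
print(a,c,c-a)
```

```text
[ 0.43226181 -0.27855727] [ 0.44093911 -0.27304059] [0.0086773  0.00551668]
```

```bash
cat > fit.py <<'E'
from h import *
from scipy.optimize import least_squares
o=bot.get_obs();print(o["eef_pos"])
ztop=o["eef_pos"][2]-.0862+.078
def fit(P,r=.053):
    s=least_squares(lambda c:np.hypot(P[:,0]-c[0],P[:,1]-c[1])-r,o["eef_pos"][:2],loss="soft_l1",f_scale=.001)
    return s.x.round(4),np.abs(s.fun).mean().round(5),len(P)
for n in("scene","top"):
    r=cam(n);f=r["frame"].astype(int);g=f.mean(2)
    m=((g>140)&(f.max(2)-f.min(2)<45)).astype(np.uint8)
    c=o["eef_pos"]*[1,1,0]+[0,0,ztop];u=proj(r,c)[0]
    n_,l,s,_=cv2.connectedComponentsWithStats(m,connectivity=4)
    yy,xx=np.mgrid[:384,:512];near=np.hypot(xx-u[0],yy-u[1])<30
    k=np.bincount(l[near&(m>0)]).argmax();print(n,u,s[k])
    cnt=max(cv2.findContours((l==k).astype(np.uint8),0,1)[0],key=cv2.contourArea)[:,0]
    for dz in(0,-.01):
        P=plane(r,cnt,ztop+dz);d=np.hypot(*(P[:,:2]-o["eef_pos"][:2]).T);
        A=np.degrees(np.arctan2(*(P[:,:2]-o["eef_pos"][:2]).T[::-1]))
        Q=P[(d>.044)&(d<.064)];print(dz,fit(Q))
E
python3 fit.py
```

```text
[ 0.44442711 -0.27170992  0.17306267]
scene [295.09018545 223.84136443] [ 261  203  108   54 2724]
0 (array([ 0.4459, -0.2738]), np.float64(0.00173), 154)
-0.01 (array([ 0.4536, -0.27  ]), np.float64(0.00324), 137)
top [318.62416827 234.49423584] [  160   155   252   229 20694]
0 (array([ 0.4462, -0.2709]), np.float64(0.00466), 27)
-0.01 (array([ 0.4501, -0.2684]), np.float64(0.00444), 25)
```

```bash
cat > fit2.py <<'E'
from fit import *
r=cam("scene");f=r["frame"].astype(int);m=((f.mean(2)>135)&(f.max(2)-f.min(2)<45))
pts=[]
for x in range(262,321):   # shoulder bright -> wall dark, scanning down
    c=m[:,x]
    for y in range(272,306):
        if c[y-1] and c[y-2] and not c[y] and not c[y+1] and not c[y+3]: last=y-.5; pts.append((x,last))
P=plane(r,pts,.056);d=np.hypot(P[:,0]-.4427,P[:,1]+.2725)
Q=P[(d>.047)&(d<.059)];print("shoulder",fit(Q),np.c_[pts,d*1000].round(0)[::4].tolist())
E
python3 fit2.py
```

```text
[ 0.44422066 -0.271337    0.17262123]
scene [294.77613414 224.04109881] [ 261  203  108   54 2727]
0 (array([ 0.4456, -0.2735]), np.float64(0.00175), 151)
-0.01 (array([ 0.4534, -0.2698]), np.float64(0.00342), 136)
top [318.4081217  234.61896715] [  161   155   250   229 20640]
0 (array([ 0.4446, -0.2735]), np.float64(0.00486), 22)
-0.01 (array([ 0.4454, -0.2732]), np.float64(0.00532), 22)
shoulder (array([ 0.4426, -0.2757]), np.float64(0.00043), 59) [[262.0, 284.0, 51.0], [265.0, 288.0, 52.0], [269.0, 292.0, 52.0], [273.0, 296.0, 53.0], [276.0, 296.0, 53.0], [279.0, 286.0, 33.0], [281.0, 288.0, 33.0], [283.0, 288.0, 32.0], [285.0, 288.0, 33.0], [287.0, 300.0, 55.0], [289.0, 300.0, 55.0], [293.0, 300.0, 54.0], [297.0, 300.0, 55.0], [301.0, 300.0, 56.0], [305.0, 300.0, 56.0], [309.0, 298.0, 55.0], [313.0, 296.0, 56.0], [317.0, 292.0, 56.0], [320.0, 304.0, 75.0]]
```

```bash
cat >> fit2.py <<'E'
pts=[]
for x in range(264,329):
    c=m[:,x]
    for y in range(218,258):
        if c[y-1] and c[y-2] and c[y-3] and not c[y] and not c[y+1]: pts.append((x,y-.5))
for z in(ztop,ztop-.004):
    P=plane(r,pts,z);d=np.hypot(P[:,0]-.4445,P[:,1]+.273)
    print("cover",fit(P[(d>.045)&(d<.061)]))
E
python3 fit2.py | tail -2
```

```text
cover (array([ 0.4437, -0.2727]), np.float64(0.00048), 65)
cover (array([ 0.4472, -0.2712]), np.float64(0.00047), 65)
```

>>> {"name": "carry_out", "arguments": {"targets": [255,-1,-2,0,0,255,0,0,-6,0,255,0,0,-6,0,255,0,0,-5,0,255,0,0,0,0]}}

```text
t: 23.1
eef_pos: [0.4418, -0.2727, 0.1533]
tool_rot: [-0.001, 0.866, 0.501, -0.001]
contact_force: [-0.1, 0.3, -1.5]
gripper_width: 0.167
grasp_force: 78.4
```

```bash
python3 st.py
```

```text
23.1 [ 0.4418 -0.2727  0.1533] close dir -29.92 q [-0.27  0.45  0.9   2.04 -0.46  0.87  0.37] F [-0.1  0.3 -1.5] [ 0.   -0.03  0.  ] 0.1670490584264069 78.35973501205444
```

>>> {"name": "carry_out", "arguments": {"targets": [255,0,0,-4,0,255,0,0,-4,0,255,0,0,-2,0,255,0,0,0,0]}}

```text
t: 23.5
eef_pos: [0.4422, -0.2729, 0.144]
tool_rot: [-0.0, 0.866, 0.501, -0.0]
contact_force: [-0.0, 0.0, -2.6]
gripper_width: 0.167
grasp_force: 78.4
```

```bash
python3 st.py
```

```text
23.5 [ 0.4422 -0.2729  0.144 ] close dir -29.92 q [-0.26  0.46  0.89  2.05 -0.48  0.85  0.38] F [-0.   0.  -2.6] [0.01 0.04 0.03] 0.1666221816906123 78.3596420288086
```

>>> {"name": "carry_out", "arguments": {"targets": [255,0,0,-1,0,255,0,0,0,-6,255,0,0,0,-7,255,0,0,0,-7,255,0,0,0,-7,255,0,0,0,-7,255,0,0,0,-7,255,0,0,0,-7,255,0,0,0,-7,255,0,0,0,-7,255,0,0,0,0]}}

```text
t: 24.6
eef_pos: [0.4425, -0.2729, 0.1432]
tool_rot: [0.0, 1.0, -0.017, -0.0]
contact_force: [0.7, 0.4, -1.9]
gripper_width: 0.169
grasp_force: 78.4
```

```bash
python3 st.py
```

```text
24.6 [ 0.4425 -0.2729  0.1432] close dir -91.95 q [-0.41  0.62  1.17  2.06 -0.72  0.95 -0.46] F [ 0.7  0.4 -1.9] [ 0.02 -0.    0.01] 0.16874399244478397 78.40690970420837
```

>>> {"name": "carry_out", "arguments": {"targets": [255,0,0,0,-4,255,0,0,0,-4,255,0,0,0,-2,255,0,0,0,0]}}

```text
t: 25.0
eef_pos: [0.4424, -0.273, 0.1433]
tool_rot: [0.0, 0.995, -0.103, -0.0]
contact_force: [-1.1, -0.5, -1.9]
gripper_width: 0.165
grasp_force: 78.3
```

```bash
python3 st.py
```

```text
25.0 [ 0.4424 -0.273   0.1433] close dir -101.8 q [-0.43  0.65  1.21  2.06 -0.76  0.98 -0.59] F [-1.1 -0.5 -1.9] [ 0.04 -0.   -0.04] 0.16471234131235585 78.29929232597351
```

>>> {"name": "carry_out", "arguments": {"targets": [255,0,0,0,-2,255,0,0,0,-2,255,0,0,0,0]}}

```text
t: 25.3
eef_pos: [0.4422, -0.2732, 0.1433]
tool_rot: [0.0, 0.99, -0.139, -0.0]
contact_force: [-0.1, -0.2, -1.4]
gripper_width: 0.166
grasp_force: 78.4
```

```bash
python3 st.py
```

```text
25.3 [ 0.4422 -0.2732  0.1433] close dir -105.98 q [-0.44  0.67  1.23  2.06 -0.77  0.99 -0.65] F [-0.1 -0.2 -1.4] [-0.13  0.11  0.05] 0.16575675017765765 78.35435271263123
```

>>> {"name": "carry_out", "arguments": {"targets": [255,0,0,0,-2,255,0,0,0,-1,255,0,0,0,0]}}

```text
t: 25.6
eef_pos: [0.4421, -0.2733, 0.1433]
tool_rot: [0.0, 0.986, -0.164, -0.0]
contact_force: [-2.0, -1.3, -1.0]
gripper_width: 0.169
grasp_force: 78.5
```

```bash
python3 st.py
```

```text
25.6 [ 0.4421 -0.2733  0.1433] close dir -108.93 q [-0.44  0.68  1.24  2.06 -0.78  0.99 -0.69] F [-2.  -1.3 -1. ] [-0.44  0.4   0.35] 0.16903864939126076 78.4591269493103
```

>>> {"name": "carry_out", "arguments": {"targets": [255,0,0,0,-2,255,0,0,0,-1,255,0,0,0,0]}}

```text
t: 25.9
eef_pos: [0.4424, -0.2729, 0.1432]
tool_rot: [0.0, 0.982, -0.19, -0.0]
contact_force: [-1.2, -1.7, -1.4]
gripper_width: 0.17
grasp_force: 82.6
```

```bash
python3 st.py
```

```text
25.9 [ 0.4424 -0.2729  0.1432] close dir -111.91 q [-0.44  0.69  1.25  2.06 -0.8   1.   -0.73] F [-1.2 -1.7 -1.4] [-0.59  0.22  1.  ] 0.1701043039831582 82.6091356816869
```

>>> {"name": "carry_out", "arguments": {"targets": [255,0,0,0,-1.5,255,0,0,0,-1.5,255,0,0,0,0]}}

```text
t: 26.2
eef_pos: [0.4425, -0.2727, 0.1432]
tool_rot: [0.0, 0.977, -0.215, -0.0]
contact_force: [-0.8, -1.0, -0.9]
gripper_width: 0.165
grasp_force: 101.9
```

```bash
python3 st.py
```

```text
26.2 [ 0.4425 -0.2727  0.1432] close dir -114.84 q [-0.45  0.7   1.26  2.06 -0.81  1.01 -0.77] F [-0.8 -1.  -0.9] [-0.44  0.35  2.22] 0.16508379638423695 101.92672390840016
```

The twist torque reached 2.2 N m against the stops, so the cover is home. I'll ease the twist a little and lift straight up.

>>> {"name": "carry_out", "arguments": {"targets": [255,0,0,0,3,255,0,0,0,2,255,0,0,5,0,255,0,0,5,0,255,0,0,10,0,255,0,0,10,0,255,0,0,0,0], "newtons": 100}}

```text
t: 26.9
eef_pos: [0.443, -0.2735, 0.1748]
tool_rot: [0.0, 0.985, -0.173, 0.001]
contact_force: [0.4, -0.7, -5.0]
gripper_width: 0.164
grasp_force: 97.8
```

```bash
python3 st.py
```

```text
26.9 [ 0.443  -0.2735  0.1748] close dir -109.95 q [-0.48  0.65  1.3   2.03 -0.74  1.05 -0.74] F [ 0.4 -0.7 -5. ] [-0.11 -0.    0.01] 0.16445057387049378 97.82402515411377
```

>>> {"name": "carry_out", "arguments": {"targets": [255,0,0,10,4,255,0,0,15,5,255,0,0,20,5,255,0,0,20,4,255,0,0,0,4]}}

```text
t: 27.4
eef_pos: [0.4432, -0.274, 0.2405]
tool_rot: [0.001, 1.0, 0.019, 0.002]
contact_force: [0.9, -0.6, -6.1]
gripper_width: 0.163
grasp_force: 97.8
```

```bash
python3 st.py
```

```text
27.4 [ 0.4432 -0.274   0.2405] close dir -87.8 q [-0.54  0.5   1.33  1.96 -0.55  1.11 -0.51] F [ 0.9 -0.6 -6.1] [ 0.07 -0.04 -0.02] 0.16284296522595965 97.82150030136108
```

>>> {"name": "carry_out", "arguments": {"targets": [255,0,0,0,8,255,0,0,5,8,255,0,0,15,8,255,0,0,15,8,255,0,0,15,8]}}

```text
t: 27.9
eef_pos: [0.4417, -0.2729, 0.2887]
tool_rot: [-0.0, 0.933, 0.361, -0.0]
contact_force: [0.1, 0.3, -6.1]
gripper_width: 0.164
grasp_force: 97.7
```

```bash
python3 st.py
```

```text
27.9 [ 0.4417 -0.2729  0.2887] close dir -47.66 q [-0.53  0.32  1.21  1.9  -0.33  1.15 -0.03] F [ 0.1  0.3 -6.1] [ 0.06 -0.07  0.03] 0.1643713757615844 97.6963484287262
```

>>> {"name": "carry_out", "arguments": {"targets": [255,0,0,20,6,255,0,0,22,6,255,0,0,22,4,255,0,0,20,0,255,0,0,0,0]}}

```text
t: 28.4
eef_pos: [0.4429, -0.2741, 0.3743]
tool_rot: [0.001, 0.875, 0.485, 0.002]
contact_force: [-0.2, -0.2, -5.6]
gripper_width: 0.166
grasp_force: 97.9
```

```bash
python3 st.py
```

```text
28.4 [ 0.4429 -0.2741  0.3743] close dir -31.99 q [-0.6   0.18  1.22  1.78 -0.18  1.3   0.1 ] F [-0.2 -0.2 -5.6] [-0.11 -0.29 -0.  ] 0.1657104773764943 97.86413669586182
```

>>> {"name": "carry_out", "arguments": {"targets": [255,1,20,0,3,255,1,38,0,3,255,1,40,0,3,255,1,40,0,3,255,1,40,0,3,255,1,40,0,3,255,1,40,0,4,255,1,32,0,4,255,1,19,0,0,255,0,0,0,0,255,0,0,0,0]}}

```text
t: 29.5
eef_pos: [0.4511, 0.035, 0.3715]
tool_rot: [0.0, 0.744, 0.669, -0.001]
contact_force: [-0.3, -0.9, -5.8]
gripper_width: 0.163
grasp_force: 98.0
```

```bash
python3 st.py
```

```text
29.5 [0.4511 0.035  0.3715] close dir -6.06 q [-1.12 -0.09  0.87  1.9   0.08  1.3  -0.38] F [-0.3 -0.9 -5.8] [-0.01 -0.   -0.02] 0.16285939098854418 97.97289848327637
```

>>> {"name": "carry_out", "arguments": {"targets": [255,1,0,-30,0,255,0,0,-40,0,255,0,0,-40,0,255,0,0,-40,0,255,0,0,-25,0,255,0,0,-12,0,255,0,0,-2,0,255,0,0,0,0]}}

```text
t: 30.3
eef_pos: [0.4532, 0.0354, 0.1841]
tool_rot: [0.0, 0.743, 0.669, 0.001]
contact_force: [0.6, 0.7, -5.2]
gripper_width: 0.163
grasp_force: 98.2
```

>>> {"name": "carry_out", "arguments": {"targets": [255,0,0,-2,0,255,0,0,-2,0,255,0,0,0,0]}}

```text
t: 30.6
eef_pos: [0.4526, 0.0363, 0.1798]
tool_rot: [-0.0, 0.743, 0.67, 0.001]
contact_force: [-0.4, 0.2, -5.0]
gripper_width: 0.165
grasp_force: 98.2
```

>>> {"name": "carry_out", "arguments": {"targets": [255,0,0,-1.5,0,255,0,0,-1,0,255,0,0,-1,0,255,0,0,0,0]}}

```text
t: 31.0
eef_pos: [0.4523, 0.036, 0.1757]
tool_rot: [-0.0, 0.743, 0.67, -0.0]
contact_force: [-0.0, 0.0, -5.4]
gripper_width: 0.16
grasp_force: 98.2
```

>>> {"name": "carry_out", "arguments": {"targets": [255,0,0,-1,0,255,0,0,0,0]}}

```text
t: 31.2
eef_pos: [0.4524, 0.036, 0.1748]
tool_rot: [0.0, 0.743, 0.67, 0.0]
contact_force: [-0.4, 0.4, -5.9]
gripper_width: 0.163
grasp_force: 98.4
```

>>> {"name": "carry_out", "arguments": {"targets": [255,0,0,-1,0,255,0,0,0,0]}}

```text
t: 31.4
eef_pos: [0.4526, 0.0359, 0.1739]
tool_rot: [0.0, 0.743, 0.67, 0.0]
contact_force: [0.4, -0.8, -3.4]
gripper_width: 0.165
grasp_force: 98.5
```

>>> {"name": "carry_out", "arguments": {"targets": [255,0,0,-1,0,255,0,0,-1,0,255,0,0,0,0]}}

```text
t: 31.7
eef_pos: [0.4525, 0.0361, 0.1718]
tool_rot: [0.0, 0.743, 0.67, 0.0]
contact_force: [-0.4, 0.5, -2.3]
gripper_width: 0.161
grasp_force: 98.7
```

>>> {"name": "carry_out", "arguments": {"targets": [255,0,0,-0.5,0,255,0,0,0,0]}}

```text
t: 31.9
eef_pos: [0.4526, 0.0359, 0.1716]
tool_rot: [0.0, 0.743, 0.67, 0.0]
contact_force: [-1.5, -0.2, 3.8]
gripper_width: 0.159
grasp_force: 99.6
```

>>> {"name": "carry_out", "arguments": {"targets": [200,0,0,0,0,180,0,0,0,0,140,0,0,0,0,60,0,0,0,0,0,0,0,0,0,0,0,0,0,0,0,0,0,0,0,0,0,0,20,0,0,0,0,40,0,0,0,0,50,0,0,0,0,50,0,0,30,20,0,0,0,40,30,0,0,0,40,30,0,0,0,0,0,0,0]}}

```text
t: 33.4
eef_pos: [0.5654, 0.123, 0.3283]
tool_rot: [0.002, 0.74, 0.673, -0.002]
contact_force: [-0.5, 0.2, -1.5]
gripper_width: 1.002
grasp_force: 0.0
```

```bash
python3 st.py
python3 - <<'E'
from h import *
T,S=cam("top"),cam("scene")
for n,r in(("top",T),("scene",S)):
    f=r["frame"].astype(int);g=f.mean(2)
    for z,w in((.193-.03,.053),):
        u=proj(r,[.4525,.0355,.113])[0]
    cv2.imwrite(f"pics/fin_{n}.png",cv2.cvtColor(r["frame"],cv2.COLOR_RGB2BGR))
    print(n,u)
u=proj(T,[.4525,.0355,.15])[0].astype(int);g=T["frame"].mean(2).astype(int);f=T["frame"].astype(int)
sat=(f[:,:,0]-f[:,:,2])
for y in range(u[1]-40,u[1]+42,4): print(y,u[0]-44,g[y,u[0]-44:u[0]+46:2].tolist())
E
```

```text
33.4 [0.5654 0.123  0.3283] close dir -5.43 q [-1.08  0.35  1.    1.71 -0.3   1.25 -0.11] F [-0.5  0.2 -1.5] [ 0.02  0.06 -0.03] 1.002376540392992 0.0
top [173.17687413 234.40291009]
scene [147.22052044 177.47552112]
192 125 [160, 135, 133, 195, 215, 225, 225, 202, 111, 113, 121, 122, 127, 130, 131, 135, 138, 116, 108, 110, 113, 164, 122, 106, 108, 108, 144, 171, 112, 108, 105, 107, 103, 109, 110, 107, 109, 123, 135, 133, 128, 134, 137, 128, 126]
196 125 [191, 146, 151, 210, 213, 208, 221, 127, 107, 112, 116, 116, 119, 119, 119, 126, 130, 120, 111, 107, 107, 110, 107, 107, 105, 105, 105, 106, 108, 107, 110, 107, 107, 109, 103, 108, 107, 130, 130, 125, 128, 130, 137, 135, 134]
200 125 [206, 241, 196, 160, 207, 212, 166, 114, 118, 118, 119, 120, 117, 117, 121, 130, 133, 132, 136, 126, 127, 131, 124, 113, 115, 118, 120, 129, 134, 137, 133, 130, 129, 129, 131, 136, 135, 137, 135, 133, 133, 128, 127, 130, 138]
204 125 [242, 242, 241, 195, 144, 162, 116, 118, 121, 130, 133, 131, 129, 129, 132, 132, 129, 128, 130, 128, 133, 133, 125, 121, 119, 116, 120, 116, 112, 119, 128, 128, 132, 132, 12
[... 3314 characters left out ...]
64 125 [120, 121, 127, 130, 124, 121, 122, 124, 132, 128, 130, 146, 215, 222, 220, 220, 220, 222, 221, 219, 219, 220, 217, 219, 218, 218, 218, 218, 220, 218, 222, 219, 215, 215, 216, 207, 200, 202, 218, 220, 219, 195, 113, 130, 125]
268 125 [133, 130, 135, 128, 123, 125, 126, 130, 131, 125, 115, 113, 118, 113, 124, 116, 110, 124, 107, 115, 138, 128, 118, 124, 130, 135, 133, 132, 126, 131, 135, 137, 144, 147, 164, 155, 164, 183, 190, 191, 196, 174, 115, 123, 118]
272 125 [134, 135, 135, 132, 129, 123, 121, 121, 121, 121, 118, 114, 112, 113, 125, 131, 127, 121, 123, 124, 131, 137, 132, 135, 130, 124, 123, 116, 118, 122, 123, 123, 123, 116, 118, 114, 118, 115, 119, 113, 113, 117, 112, 103, 103]
```

Run:
```python
from h import *
from scipy.optimize import least_squares
def fit(P):
    return least_squares(lambda c:np.hypot(P[:,0]-c[0],P[:,1]-c[1])-.053,[.4525,.0355],loss="soft_l1",f_scale=.001)
for n in("top","scene"):
    r=cam(n);f=r["frame"].astype(int)
    u=proj(r,[.4525,.0355,.163])[0]; z=.163
    m=((f.mean(2)>(150 if n=="scene" else 170))&(f[:,:,2]-f[:,:,0]<2)).astype(np.uint8)
    nn,l,s,_=cv2.connectedComponentsWithStats(m,connectivity=4);yy,xx=np.mgrid[:384,:512]
    k=np.bincount(l[(np.hypot(xx-u[0],yy-u[1])<20)&(m>0)]).argmax()
    c=max(cv2.findContours((l==k).astype(np.uint8),0,1)[0],key=cv2.contourArea)[:,0]
    P=plane(r,c,z);d=np.hypot(P[:,0]-.4525,P[:,1]-.0355);Q=P[(d>.043)&(d<.063)]
    S=fit(Q);print(n,s[k],len(Q),S.x.round(4),np.abs(S.fun).mean().round(4))
    # dark bar sides / bottle check
    b=proj(r,[.575,-.295,.1])[0];print("bottle px",b)
```

```text
top [ 144  208   51   52 1951] 148 [0.4513 0.0347] 0.0018
bottle px [321.02657239 180.03925375]
scene [   0  135  174   69 4062] 141 [0.4513 0.0358] 0.0029
bottle px [339.55398418 213.32634812]
```

```bash
python3 -c "
from station import bot
print(bot.hand_in())"
```

```text
the job is handed in; nothing more can be done
None
```

I handed the job in at about 33.5 s of the 67 s limit: the small canister is nested upright in the base, the cover was twisted to its stops (about 2.2 N m), and the closed canister stands upright within about 1 mm of the scale plate's centre. I never went near the bottle, and I confirmed the lock only by that twist torque and by the base lifting with the cover, not by a close-up picture.

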